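Stow the nut driver under the cantilever tray of the ice technician's tool box

ROBOT

A 7-joint arm with a two-finger parallel gripper is mounted at the origin on the work surface. World frame = base frame: x ahead of the robot, y to its left, z up, the work surface at z = 0. Lengths are in m, angles in rad, forces in N, time in s.
With the tool pointing down it reaches from about 0.4 to 0.9 m from the base axis. Payload 5.5 kg.
Tool frame: the origin (TCP) lies midway between the tips of the shut fingers; the grasp point (between the pads) lies 19 mm behind it (manip.hold_point_z is the distance from the TCP to the grasp point, in m); z points along the fingers, y is the line along which they close (so a half turn about z gives the same grasp; the last joint's range is limited). The gripper opens to 85 mm and grips with 20 to 120 N. Pads are 22 mm wide; open, the fingers measure 114 mm over their backs; the gripper's body (76 mm by 85 mm) begins 54 mm behind the grasp point. The pads swing forward as they close: fully open they stand 13 mm farther back than shut.
Start: joints at [1.547, 0.501, -0.427, 1.55, 0.221, 1.138, -0.21], TCP at [0.184, -0.623, 0.193] pointing down, gripper open.
Joint ranges: [-2.88, 2.88], [-0.31, 2.03], [-1.54, 1.56], [0.2, 2.42], [-1.41, 4.55], [0.19, 2.02], [-2.57, 2.57]. Speed limits (rad/s): [2.57, 2.57, 3.14, 3.14, 3.14, 3.14, 3.14].

INTERFACE

Orientations are given as a unit quaternion [x, y, z, w].
In Python, from workcell import manip gives the robot as it stands.
- The arm moves only by the tool move_arm, never from a script. Its argument "targets" is a list of rows, each a list of 6 numbers: the shift along the tool's x, y, z normalised to -1 to 1, where 1 is 0.3 m, then the turn, a rotation vector about the tool's x, y, z normalised to -1 to 1, where 1 is 0.5 rad. A call has 1 to 5 rows; each row shifts and turns the commanded pose from where the row before left it, along the tool's axes as they then stand; what a row does not reach is not made up. A row lasts 1/12 s, in which the tool goes at most 41.7 mm and 7.16 degrees, less where a joint would pass 70% of its speed; a pose out of reach is approached as far as the arm can. A call with a number of a shift or a turn outside -1 to 1 is refused whole. A call with a gripper value outside its range is refused whole. "grip" is the gripper's target within -1 to 1 (shut at 1, half-way at 0, fully open at -1), set as the call begins (left out, the last holds). The fingers move at their own pace and stop on an object; "newtons" is the grip in N (left out, the last holds). Time passes only in rows, so rows that do not move let the fingers close. It gives the time, the measured TCP pose, the force, the opening and the grip force at its end, in the units of the state.
- manip.read_state(): the state, without advancing time (a new reading comes with each control period).
- manip.get_image(name): name is "side" or "top" or "wrist"; returns a dict with "pixels" (480x640x3 uint8, red, green, blue), "vertical_fov" (degrees; the focal length in pixels is half the picture's height over the tangent of half this angle, whatever the lens; pixels are square), "cx", "cy" (the principal point, pixels), "rvec" (rotation vector, rad) and "tvec" (3), from world to camera coordinates, as OpenCV has them. Camera axes: x right, y down, z forward; pixel columns grow to the right and rows downward; lengths in m; the calibration is good to about 2 mm. A picture is of the moment at which its call begins. There is no depth.
- manip.job_done(): hands the job in; it is judged then, once.
Trained networks look in a picture, given as the dict that the camera call returned (one of the last four; its "shot" number tells which), for a name from the list of things; names that differ only in an ending like _2 or _b are one class to them, and where a whole thing is asked for, a point or a joint stands for the part that bears it (a point fixed in the world has none). Each returns a list of dicts, best first, with "score" (0 to 1); they miss things now and then, are a little off and sometimes report something else, mostly with a low value. They report only what shows in the picture. A call takes as long as a camera call. They do not tell look-alikes from the thing itself.
- manip.find_in(label, picture): "point" ([column, row] in pixels, amid what is visible of it).
- manip.masks_of(label, picture): "mask" (480x640 bool, what is visible of it) and "point" ([column, row] in pixels, amid what is visible of it).
- manip.place_of(label, picture): "point" ([column, row] in pixels: a listed point, or the origin of a listed thing).
The state is a dict: "clock": time; "joint_pos": joint angles; "qd": joint speeds; "effort": joint torques, N m; "tool_pos": TCP position; "orientation": TCP orientation; "contact_force": force on the tool from outside, world axes, zero at the start; "moment": the same for the moment, N m; "grip_width": finger opening in m; "grip_force": force on a finger pad.
Only numpy, scipy, OpenCV 4.12 (cv2) and the standard library are available. Lean on these libraries where they do the work, as an engineer would, in place of code of your own. Each camera call takes 0.05 s, during which the arm holds its last target. There are 200 camera calls.

TASK

Lift the tool box's top tray by its wooden grip and swing it up and over until it rests fully open on the side away from the loose tools, then lay the nut driver in the compartment underneath. Swing the tray back over the compartment and lower it, not letting it drop, until it sits fully down on the box. Leave the magnetic pickup tool lying where it is.

Things in the scene. Friction and masses are not known exactly. Their poses are not given: they have to be found in the camera images.
- toolbox: Open dark steel tool box fixed to the shelf, 240 mm along its x, 170 along y, 68 high; walls and floor 4 mm; compartment 232 x 162 mm, centred. Origin: centre of its underside, z up. Its top tray hangs on parallel 110 mm bars outside the two short ends (252 mm overall) and, shut, covers the compartment. Opening, the tray stays level and swings up, over and down towards the box's +y.
- tray_handle (a point): Centre of the tray's wooden grip, a bar along the box's x, 14 x 14 mm, 96 mm free between its posts. Tray 240 x 170 x 30 mm, 0.45 kg, centred under it: underside 50 mm, rim 20 mm below this point. Shut: 120 mm above the shelf, over the box's middle. At tray_arm = q it has moved 110*(cos 0.436 - cos(0.436+q)) mm to the box's +y and 110*(sin(0.436+q) - sin 0.436) mm up.
- tray_arm (a joint): Swing angle of the tray's bars, rad: 0 shut (stop), 1.13 top of the arc (tray 64 mm higher), 2.27 fully open (stop; tray 199 mm to the box's +y, as high as when shut). Turns almost freely: let go below 1.13 the tray falls shut, above 1.13 it falls open and rests there by its own weight.
- driver_mid (a point): Nut driver lying along its x: centre of its thick black square-edged handle, 90 mm long, 30 x 30 mm, 15 mm above what it lies on. Towards +x follow a steel shaft 8 mm thick and a round socket 16 mm thick, ending 130 mm from this point. 175 mm long overall, about 0.14 kg, balances in the handle.
- pickup_mid (a point): Magnetic pickup tool, to be left alone: slim black handle 14 x 14 mm, 80 mm long (from 70 mm to -x to 10 mm to +x of this point), then a 6 mm steel rod with a 14 mm magnet head ending 122 mm to +x. This point is 7 mm above the shelf.
Mind the look-alikes: they are no part of the job. What is shaped like the part that bears driver_mid but turquoise is not meant.

How it is judged:
On the way, in this order (a step that is already met when the one before it is completed fails the run):
1. the tray has been swung fully open (tray_arm above 2.0 rad) (value of joint tray_arm above 2 rad), for 0.2 s.
2. with the tray still open the nut driver is down in the compartment (x of driver_mid in the frame of toolbox between -0.1 and 0.1 m and y of driver_mid in the frame of toolbox between -0.075 and 0.075 m and height (world z) of driver_mid below 0.05 m and value of joint tray_arm above 1.8 rad), for 0.2 s.
At the end, for the whole second after the job is handed in: The tray is down on the box (tray_arm below 0.1 rad), the nut driver lies at rest in the compartment beneath it (its handle's centre within 100 mm along x and 75 mm along y of the box's middle and less than 50 mm above the shelf), and the pickup tool is within 40 mm of where it lay (x of driver_mid in the frame of toolbox between -0.1 and 0.1 m and y of driver_mid in the frame of toolbox between -0.075 and 0.075 m and height (world z) of driver_mid below 0.05 m and value of joint tray_arm below 0.1 rad and linear speed of driver below 0.02 m/s and distance of pickup_mid from where it was at the start of the episode below 0.04 m); the robot touches nothing.
It fails at once if the tray is dropped shut (tray_arm falling faster than 4 rad/s, 0.44 m/s) (velocity of joint tray_arm below -4 rad/s).
It fails at once if the pickup tool is moved by more than 40 mm (distance of pickup_mid from where it was at the start of the episode above 0.04 m).
It also fails if it takes over 70 s, if anything falls off the work surface, if the arm or the gripper's body presses on something with over 40 N, if the wrist force passes 120 N, or if a joint passes its speed limit or range.

## Working session

There is one attempt and no reset: what is moved stays moved. The work goes in short steps, Python scripts to look and compute and a tool call to move; the robot and the scene stay as the last step left them, time stands still between calls to the robot, and variables do not carry over. Pictures are saved under pics/ and viewed, at most 13 in all, crops included, and the job is handed in when it is done.

Besides the shell and the picture viewer there is one more tool, called by a JSON object that holds its "api" and its "payload", one argument or row to a line. move_arm: Moves the arm, as the interface text tells. Scaled input: -1 to 1 covers 0.3 m each way for a shift and 0.5 rad each way for a turn. Its arguments: {"type":"object","properties":{"targets":{"type":"array"},"grip":{"type":"number"},"newtons":{"type":"number"}},"required":["targets"]}

```bash
mkdir -p pics
cat > h.py <<'E'
import numpy as np, cv2
from scipy.spatial.transform import Rotation as R
from workcell import manip
def cam(p):
    f=240/np.tan(np.radians(p["vertical_fov"])/2)
    return np.array([[f,0,p["cx"]],[0,f,p["cy"]],[0,0,1]]),cv2.Rodrigues(np.array(p["rvec"],float))[0],np.array(p["tvec"],float)
def at(p,px,z):
    K,Rm,t=cam(p); d=Rm.T@np.linalg.solve(K,[px[0],px[1],1.]); c=-Rm.T@t
    return c+d*(z-c[2])/d[2]
def save(p,n): cv2.imwrite(f"pics/{n}.png",p["pixels"][:,:,::-1])
def st():
    s=manip.read_state(); r=R.from_quat(s["orientation"])
    print("t",round(s["clock"],2),"tcp",np.round(s["tool_pos"],4),"R",np.round(r.as_matrix(),3).tolist(),"F",np.round(s["contact_force"],1),"w",round(s["grip_width"],4),"q",np.round(s["joint_pos"],2)); return s,r
E
python3 - <<'E'
from h import *
st()
ims=[]
for n in("top","side"):
    p=manip.get_image(n); ims.append(p["pixels"])
    save(p,n)
    for l,z in(("toolbox",0),("tray_handle",.12),("driver_mid",.015),("pickup_mid",.007)):
        for o in manip.place_of(l,p): print(n,l,round(o["score"],2),np.round(o["point"]),np.round(at(p,o["point"],z),4))
    for l,z in(("driver_mid",.015),("pickup_mid",.007),("tray_handle",.12)):
      for o in manip.masks_of(l,p):
        ys,xs=np.nonzero(o["mask"])
        if len(xs)<5: continue
        r=cv2.minAreaRect(np.c_[xs,ys].astype(np.float32)); b=cv2.boxPoints(r)
        print(n,"mask",l,round(o["score"],2),np.round(o["point"]),np.round([at(p,c,z)[:2] for c in b],3).tolist(), p["pixels"][o["mask"]].mean(0).round())
E
```

```text
t 0.0 tcp [ 0.1836 -0.6227  0.1917] R [[0.959, 0.283, -0.0], [0.283, -0.959, 0.002], [0.0, -0.002, -1.0]] F [ 0.8  0.6 -0.7] w 0.0851 q [ 1.55  0.5  -0.43  1.55  0.22  1.14 -0.21]
top toolbox 0.73 [179. 207.] [0.5365 0.0977 0.    ]
top tray_handle 0.61 [166. 200.] [0.5368 0.0929 0.12  ]
top driver_mid 0.97 [476. 268.] [ 0.4358 -0.4859  0.015 ]
top driver_mid 0.67 [395. 248.] [ 0.4679 -0.3264  0.015 ]
top driver_mid 0.67 [486. 155.] [ 0.6569 -0.501   0.015 ]
top driver_mid 0.61 [418. 325.] [ 0.3218 -0.3759  0.015 ]
top pickup_mid 0.95 [317. 233.] [ 0.4943 -0.175   0.007 ]
top mask driver_mid 0.87 [472. 262.] [[0.567, -0.449], [0.572, -0.484], [0.397, -0.507], [0.392, -0.471]] [45. 95. 86.]
top mask driver_mid 0.79 [411. 329.] [[0.257, -0.262], [0.366, -0.4], [0.339, -0.421], [0.231, -0.283]] [48. 99. 89.]
top mask driver_mid 0.69 [483. 148.] [[0.782, -0.458], [0.789, -0.494], [0.614, -0.524], [0.607, -0.487]] [40. 91. 83.]
top mask pickup_mid 0.72 [315. 233.] [[0.621, -0.151], [0.622, -0.165], [0.43, -0.186], [0.429, -0.172]] [56. 53. 48.]
top mask tray_handle 0.6 [170. 200.] [[0.422,
[... 502 characters left out ...]
[416. 227.] [[0.369, -0.395], [0.344, -0.451], [0.227, -0.295], [0.253, -0.25]] [ 75. 113. 102.]
side mask driver_mid 0.79 [368. 192.] [[0.566, -0.489], [0.398, -0.527], [0.392, -0.464], [0.553, -0.427]] [ 64. 110. 101.]
side mask driver_mid 0.7 [294. 179.] [[0.793, -0.507], [0.62, -0.547], [0.604, -0.475], [0.769, -0.437]] [ 74. 112. 102.]
side mask pickup_mid 0.9 [334. 268.] [[0.616, -0.148], [0.622, -0.173], [0.429, -0.193], [0.427, -0.169]] [86. 77. 68.]
side mask pickup_mid 0.22 [280. 337.] [[0.706, 0.123], [0.745, -0.121], [0.401, -0.053], [0.422, 0.159]] [96. 93. 87.]
side mask tray_handle 0.83 [280. 339.] [[0.652, 0.189], [0.684, -0.018], [0.394, 0.042], [0.413, 0.222]] [95. 93. 87.]
```

View pics/top.png

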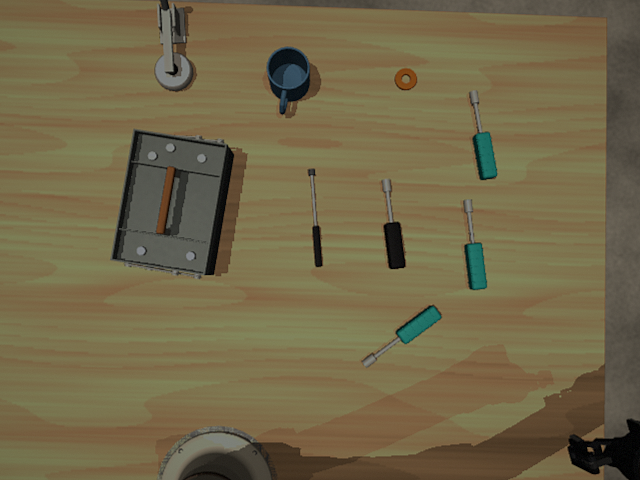

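View pics/side.png

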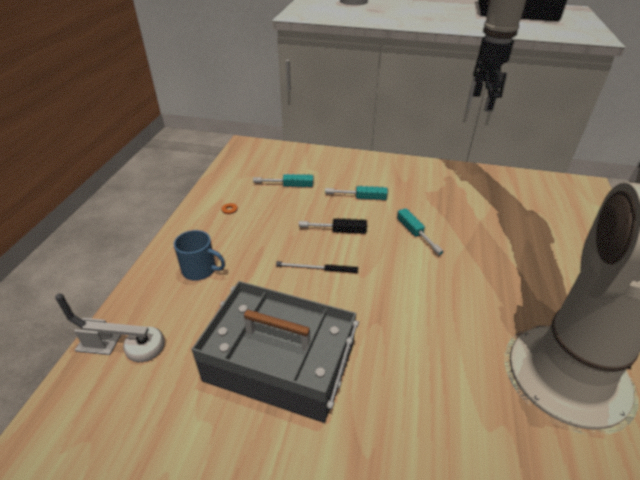

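The only black-handled driver is at top-view pixel (394,245), about (0.468, -0.326). The box is near (0.536, 0.095) with its grip running almost along world x, and +y is away from the tools. I'll turn, raise and move over the driver for a close look, then go on to the box.

{"api": "move_arm", "payload": {
  "targets": [
    [0,0,-0.06,0,0,0.2],
    [0,0,-0.06,0,0,0.2],
    [0,0,-0.06,0,0,0.2],
    [0,0,-0.06,0,0,0.2]
  ],
  "grip": -1
}}

```text
clock: 1.13
tool_pos: [0.1839, -0.6233, 0.2655]
orientation: [0.998, -0.059, 0.0, -0.0]
contact_force: [-0.7, -0.5, 0.7]
grip_width: 0.0853
grip_force: 0.0
```

{"api": "move_arm", "payload": {
  "targets": [
    [0.09,-0.1,0,0,0,0],
    [0.09,-0.1,0,0,0,0],
    [0.09,-0.1,0,0,0,0],
    [0.09,-0.1,0,0,0,0],
    [0.09,-0.1,0,0,0,0]
  ]
}}

```text
clock: 1.55
tool_pos: [0.3362, -0.4882, 0.265]
orientation: [0.998, -0.057, 0.0, 0.0]
contact_force: [0.4, -0.0, 0.6]
grip_width: 0.0857
grip_force: 0.0
```

{"api": "move_arm", "payload": {
  "targets": [
    [0.09,-0.1,0,0,0,0],
    [0.09,-0.1,0,0,0,0],
    [0.09,-0.1,0,0,0,0],
    [0.09,-0.1,0,0,0,0],
    [0,0,0,0,0,0]
  ]
}}

```text
clock: 1.97
tool_pos: [0.464, -0.3732, 0.2656]
orientation: [0.999, -0.05, 0.003, -0.002]
contact_force: [1.5, 0.7, -0.2]
grip_width: 0.0856
grip_force: 0.0
```

Run:
```python
from h import *
st()
p=manip.get_image("wrist"); save(p,"w1")
for l,z in(("driver_mid",.015),):
    for o in manip.place_of(l,p): print(l,round(o["score"],2),np.round(o["point"]),np.round(at(p,o["point"],z),4))
    for o in manip.masks_of(l,p):
        ys,xs=np.nonzero(o["mask"]); b=cv2.boxPoints(cv2.minAreaRect(np.c_[xs,ys].astype(np.float32)))
        print("mask",round(o["score"],2),np.round([at(p,c,z)[:2] for c in b],3).tolist(), p["pixels"][o["mask"]].mean(0).round())
```

```text
t 1.97 tcp [ 0.464  -0.3732  0.2656] R [[0.995, -0.099, 0.005], [-0.099, -0.995, 0.004], [0.005, -0.004, -1.0]] F [ 1.5  0.7 -0.2] w 0.0856 q [ 1.04  0.35 -0.52  1.61  0.17  1.23 -1.18]
driver_mid 0.89 [288. 203.] [ 0.4715 -0.3308  0.015 ]
driver_mid 0.83 [334. 310.] [ 0.3241 -0.375   0.015 ]
driver_mid 0.74 [422.  16.] [ 0.6579 -0.4999  0.015 ]
driver_mid 0.7 [416. 217.] [ 0.4385 -0.4873  0.015 ]
mask 0.87 [[0.568, -0.453], [0.569, -0.486], [0.392, -0.51], [0.39, -0.474]] [51. 94. 87.]
mask 0.83 [[0.258, -0.261], [0.367, -0.402], [0.336, -0.424], [0.223, -0.282]] [ 58. 119. 111.]
mask 0.59 [[0.675, -0.479], [0.678, -0.516], [0.61, -0.529], [0.607, -0.491]] [ 38. 112. 104.]
mask 0.57 [[0.601, -0.29], [0.606, -0.321], [0.43, -0.35], [0.424, -0.317]] [58. 56. 52.]
```

View pics/w1.png

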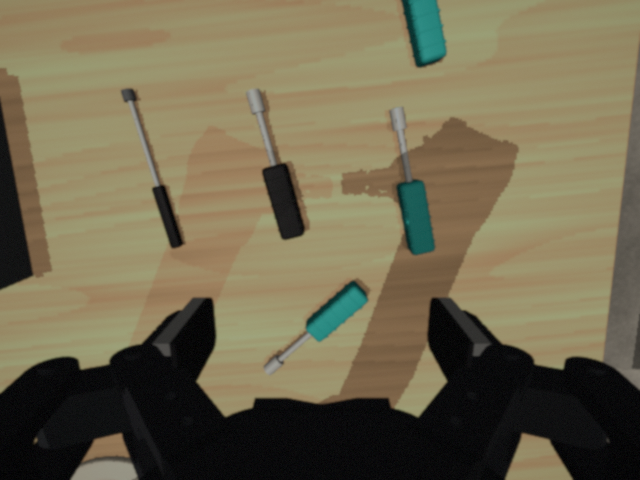

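Wrist picture: the black driver's handle is at (284,202), about (0.470, -0.329), yaw +0.15; the pickup tool is to its left and the turquoise ones are to the right. On to the tray.

{"api": "move_arm", "payload": {
  "targets": [
    [0,-0.13,0,0,0,0],
    [0,-0.13,0,0,0,0],
    [0,-0.13,0,0,0,0],
    [0,-0.13,0,0,0,0],
    [0,-0.13,0,0,0,0]
  ]
}}

```text
clock: 2.53
tool_pos: [0.4768, -0.1895, 0.2648]
orientation: [0.998, -0.059, -0.0, 0.001]
contact_force: [1.8, 0.7, 0.2]
grip_width: 0.0851
grip_force: 0.0
```

{"api": "move_arm", "payload": {
  "targets": [
    [0,-0.13,0,0,0,0],
    [0,-0.13,0,0,0,0],
    [0,-0.13,0,0,0,0],
    [0,-0.13,0,0,0,0],
    [0,-0.13,0,0,0,0]
  ]
}}

```text
clock: 2.95
tool_pos: [0.4998, 0.0041, 0.265]
orientation: [0.998, -0.059, 0.0, 0.001]
contact_force: [1.6, 0.3, -0.2]
grip_width: 0.0855
grip_force: 0.0
```

{"api": "move_arm", "payload": {
  "targets": [
    [0,-0.1,0,0,0,0],
    [0,-0.1,0,0,0,0],
    [0,0,0,0,0,0],
    [0,0,0,0,0,0]
  ]
}}

```text
clock: 3.28
tool_pos: [0.5068, 0.0646, 0.2648]
orientation: [0.998, -0.056, 0.0, 0.0]
contact_force: [-0.7, 0.8, 0.5]
grip_width: 0.0854
grip_force: 0.0
```

Run:
```python
from h import *
st()
p=manip.get_image("wrist"); save(p,"w2")
for l,z in(("tray_handle",.12),("toolbox",0)):
    for o in manip.place_of(l,p): print(l,round(o["score"],2),np.round(o["point"]),np.round(at(p,o["point"],z),4))
# brown grip by colour
im=p["pixels"]; hsv=cv2.cvtColor(im,cv2.COLOR_RGB2HSV).astype(int)
m=((hsv[...,1]>120)&(hsv[...,0]<16)&(hsv[...,2]>50)).astype(np.uint8)
n,lab,s,c=cv2.connectedComponentsWithStats(m)
for i in np.argsort(-s[1:,4])[:3]+1:
    ys,xs=np.nonzero(lab==i); b=cv2.boxPoints(cv2.minAreaRect(np.c_[xs,ys].astype(np.float32)))
    print(s[i],c[i].round(),np.round([at(p,q,.127)[:2] for q in b],3).tolist())
```

```text
t 3.28 tcp [0.5068 0.0646 0.2648] R [[0.994, -0.112, 0.0], [-0.112, -0.994, -0.0], [0.0, 0.0, -1.0]] F [-0.7  0.8  0.5] w 0.0854 q [ 0.5   0.22 -0.78  1.8   0.17  1.19 -2.02]
tray_handle 0.57 [286. 193.] [0.5373 0.0944 0.12  ]
toolbox 0.68 [299. 182.] [0.5364 0.0895 0.    ]
[ 281  126   16  131 1830] [289. 190.] [[0.595, 0.09], [0.594, 0.077], [0.478, 0.092], [0.48, 0.106]]
[624 165   1   1   1] [624. 165.] [[0.529, -0.206], [0.529, -0.206], [0.529, -0.206], [0.529, -0.206]]
[509 200   1   1   1] [509. 200.] [[0.509, -0.106], [0.509, -0.106], [0.509, -0.106], [0.509, -0.106]]
```

View pics/w2.png

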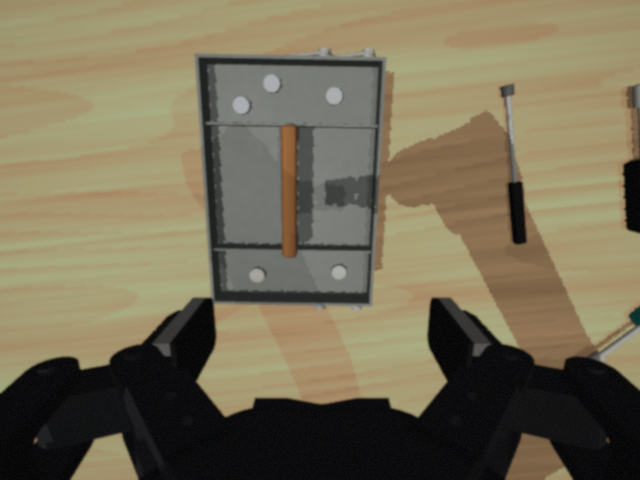

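The grip shows at pixel (289,190), centre (0.537, 0.0925), yaw about -0.12, in line with the tool. Descending and grasping.

{"api": "move_arm", "payload": {
  "targets": [
    [0.045,-0.052,0.08,0,0,0.01],
    [0.045,-0.052,0.09,0,0,0.01],
    [0,0,0.11,0,0,0],
    [0,0,0.11,0,0,0],
    [0,0,0.08,0,0,0]
  ]
}}

```text
clock: 3.85
tool_pos: [0.5362, 0.0897, 0.1208]
orientation: [0.998, -0.063, -0.001, 0.001]
contact_force: [-0.3, -0.3, -0.7]
grip_width: 0.0853
grip_force: 0.0
```

{"api": "move_arm", "payload": {
  "targets": [
    [0,0,0.06,0,0,0],
    [0,0,0.017,0,0,0],
    [0,0,0,0,0,0],
    [0,0,0,0,0,0]
  ]
}}

```text
clock: 4.18
tool_pos: [0.5378, 0.0913, 0.1013]
orientation: [0.998, -0.062, 0.0, 0.0]
contact_force: [0.5, 0.6, -0.1]
grip_width: 0.0852
grip_force: 0.0
```

{"api": "move_arm", "payload": {
  "targets": [
    [0,0,0,0,0,0],
    [0,0,0,0,0,0],
    [0,0,0,0,0,0],
    [0,0,0,0,0,0],
    [0,0,0,0,0,0]
  ],
  "grip": 1,
  "newtons": 40
}}

```text
clock: 4.6
tool_pos: [0.5374, 0.0924, 0.1012]
orientation: [0.998, -0.062, 0.001, 0.0]
contact_force: [-0.5, 0.7, -0.6]
grip_width: 0.0257
grip_force: 0.0
```

{"api": "move_arm", "payload": {
  "targets": [
    [0,0,0,0,0,0],
    [0,0,0,0,0,0],
    [0,0,0,0,0,0],
    [0,0,0,0,0,0],
    [0,0,0,0,0,0]
  ]
}}

```text
clock: 5.02
tool_pos: [0.537, 0.0924, 0.1006]
orientation: [0.998, -0.062, -0.0, -0.0]
contact_force: [0.5, 0.0, -0.2]
grip_width: -0.0
grip_force: 0.0
```

Run:
```python
from h import *
st()
# arc rows in box axes, 24 rows eased, normalised: tool y=-box y, tool z=-up
q=np.linspace(0,2.27,25)
y=.11*(np.cos(.436)-np.cos(.436+q)); z=.11*(np.sin(.436+q)-np.sin(.436))
print(np.round(np.c_[-np.diff(y),-np.diff(z)]/.3,3).tolist())
```

```text
t 5.02 tcp [0.537  0.0924 0.1006] R [[0.992, -0.123, -0.0], [-0.123, -0.992, 0.0], [-0.0, -0.0, -1.0]] F [ 0.5  0.  -0.2] w -0.0 q [ 0.33  0.49 -0.7   1.89  0.39  0.9  -2.25]
[[-0.016, -0.031], [-0.019, -0.029], [-0.022, -0.027], [-0.024, -0.025], [-0.026, -0.023], [-0.028, -0.02], [-0.03, -0.017], [-0.032, -0.014], [-0.033, -0.011], [-0.034, -0.008], [-0.034, -0.005], [-0.035, -0.002], [-0.035, 0.002], [-0.034, 0.005], [-0.034, 0.008], [-0.033, 0.011], [-0.032, 0.014], [-0.03, 0.017], [-0.028, 0.02], [-0.026, 0.023], [-0.024, 0.025], [-0.022, 0.027], [-0.019, 0.029], [-0.016, 0.031]]
```

The fingers closed on nothing, so I'll look before doing anything else.

Run:
```python
from h import *
p=manip.get_image("side"); q=manip.get_image("wrist")
a=cv2.resize(p["pixels"][230:430,160:400],(480,400)); b=cv2.resize(q["pixels"],(320,240))
c=np.zeros((400,800,3),np.uint8); c[:,:480]=a; c[:240,480:]=b
cv2.imwrite("pics/c1.png",c[:,:,::-1])
```

```text
(no output)
```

View pics/c1.png

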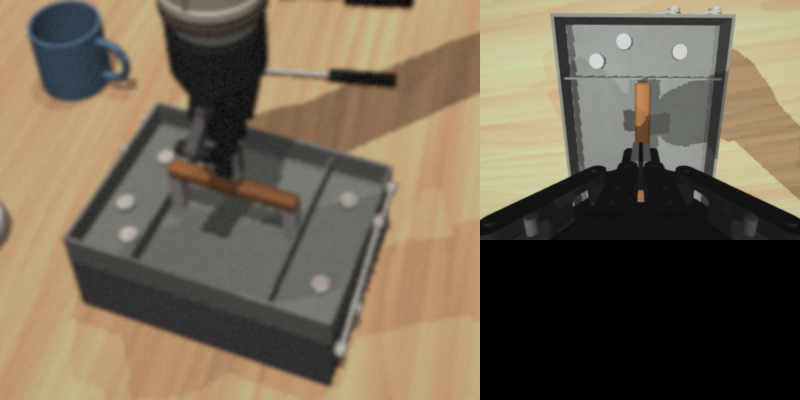

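Run:
```python
from h import *
s,r=st()
p=manip.get_image("side"); q=manip.get_image("wrist")
def pj(P,X):
    K,Rm,t=cam(P); v=K@(Rm@np.array(X)+t); return (v[:2]/v[2]).round(1)
print("tcp side",pj(p,s["tool_pos"]),"wrist",pj(q,s["tool_pos"]))
for z in(.1,.12,.14): print(z,pj(p,[.537,.0925,z]),pj(q,[.6,.085,z]),pj(q,[.587,.0865,z]))
d=np.array([.992,-.123,0])*.048
for sg in(-1,1): print("bar end side",pj(p,np.array([.537,.0925,.127])+sg*d))
a=p["pixels"][260:380,200:360].copy(); a=cv2.resize(a,(640,480),interpolation=cv2.INTER_CUBIC)
b=cv2.resize(q["pixels"][250:430,240:400],(160,180))
b=cv2.resize(b,(400,450),interpolation=cv2.INTER_CUBIC)
c=np.zeros((480,800,3),np.uint8); c[:400,:400]=a[:400,0:400]; c[:450,400:]=b
cv2.imwrite("pics/c2.png",c[:,:,::-1])
```

```text
t 5.12 tcp [0.537  0.0924 0.1006] R [[0.992, -0.123, -0.0], [-0.123, -0.992, 0.0], [-0.0, -0.0, -1.0]] F [ 0.7 -0.2 -0.1] w -0.0001 q [ 0.33  0.49 -0.7   1.89  0.39  0.9  -2.25]
tcp side [276.  329.7] wrist [322.2 274.1]
0.1 [276.1 329.9] [321.4 154. ] [321.7 180.5]
0.12 [275.3 322.7] [321.4 154.5] [321.7 184.2]
0.14 [274.6 315.2] [321.4 155.2] [321.7 188.9]
bar end side [301.2 327.5]
bar end side [249.7 312.8]
```

View pics/c2.png

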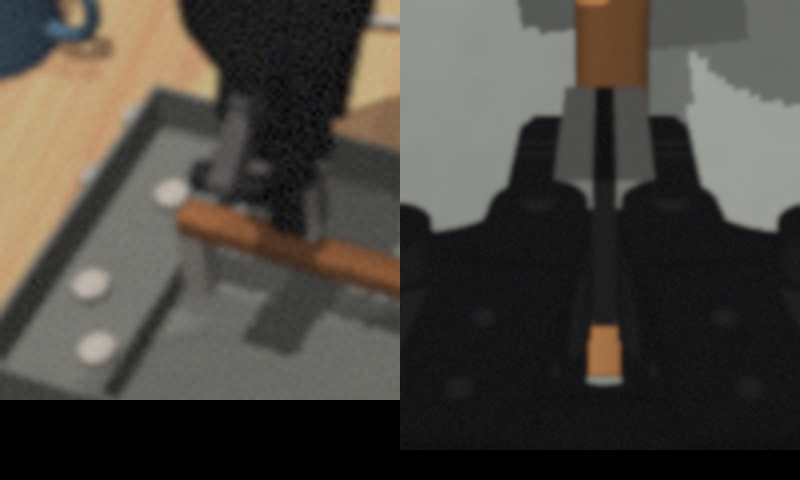

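Run:
```python
from h import *
s=manip.read_state(); print(manip.hold_point_z,{k:np.round(v,4) for k,v in s.items()})
q=manip.get_image("wrist")
K,Rm,t=cam(q)
for z in np.arange(.09,.19,.01):
    v=K@(Rm@np.array([.537,.0924,z])+t); print(round(z,3),(v[:2]/v[2]).round(1))
print("cam",-Rm.T@t)
```

```text
0.0187 {'clock': np.float64(5.2167), 'joint_pos': array([ 0.3332,  0.4882, -0.6974,  1.8903,  0.3935,  0.9037, -2.2492]), 'qd': array([-0.0008,  0.0003, -0.002 ,  0.0013, -0.0006, -0.0004, -0.0002]), 'effort': array([-2.80000e-03, -4.65268e+01, -8.66920e+00, -2.30402e+01,
        1.07000e-02,  1.80000e-03,  0.00000e+00]), 'tool_pos': array([0.5371, 0.0924, 0.1006]), 'orientation': array([ 0.9981, -0.0615, -0.    ,  0.    ]), 'contact_force': array([0.0619, 0.676 , 0.0867]), 'moment': array([-0.006 ,  0.0248, -0.0086]), 'grip_force': np.float64(0.0), 'grip_width': np.float64(-0.0003)}
0.09 [322.2 267.9]
0.1 [322.2 273.8]
0.11 [322.3 280.4]
0.12 [322.3 287.6]
0.13 [322.4 295.8]
0.14 [322.4 304.9]
0.15 [322.5 315.2]
0.16 [322.6 327. ]
0.17 [322.6 340.7]
0.18 [322.7 356.6]
cam [0.60217775 0.08470449 0.28271962]
```

Both views show the fingertips ending just above the bar, although the reported TCP z is 0.10. I'll open, go 22 mm lower, close again and watch the force.

{"api": "move_arm", "payload": {
  "targets": [
    [0,0,0,0,0,0],
    [0,0,0,0,0,0],
    [0,0,0,0,0,0],
    [0,0,0,0,0,0],
    [0,0,0,0,0,0]
  ],
  "grip": -1
}}

```text
clock: 5.68
tool_pos: [0.5371, 0.0924, 0.1006]
orientation: [0.998, -0.062, 0.0, 0.0]
contact_force: [0.6, 0.3, -0.1]
grip_width: 0.0604
grip_force: 0.0
```

{"api": "move_arm", "payload": {
  "targets": [
    [0,0,0,0,0,0],
    [0,0,0,0,0,0],
    [0,0,0.025,0,0,0],
    [0,0,0.025,0,0,0],
    [0,0,0.025,0,0,0]
  ]
}}

```text
clock: 6.1
tool_pos: [0.5369, 0.0922, 0.0772]
orientation: [0.998, -0.062, -0.0, 0.0]
contact_force: [0.2, -0.4, -0.4]
grip_width: 0.0852
grip_force: 0.0
```

{"api": "move_arm", "payload": {
  "targets": [
    [0,0,0,0,0,0],
    [0,0,0,0,0,0],
    [0,0,0,0,0,0],
    [0,0,0,0,0,0],
    [0,0,0,0,0,0]
  ],
  "grip": 1,
  "newtons": 40
}}

```text
clock: 6.52
tool_pos: [0.5374, 0.0925, 0.0784]
orientation: [0.998, -0.062, 0.0, -0.0]
contact_force: [0.4, -0.6, -0.4]
grip_width: 0.0256
grip_force: 0.0
```

{"api": "move_arm", "payload": {
  "targets": [
    [0,0,0,0,0,0],
    [0,0,0,0,0,0],
    [0,0,0,0,0,0],
    [0,0,0,0,0,0],
    [0,0,0,0,0,0]
  ]
}}

```text
clock: 6.93
tool_pos: [0.5372, 0.0911, 0.0785]
orientation: [0.998, -0.062, 0.0, 0.001]
contact_force: [-1.0, -4.6, 6.0]
grip_width: 0.0125
grip_force: 42.2
```

Run:
```python
from h import *
st()
p=manip.get_image("side"); q=manip.get_image("wrist")
a=cv2.resize(p["pixels"][260:360,220:320],(400,400),interpolation=cv2.INTER_CUBIC)
b=cv2.resize(q["pixels"][230:430,220:420],(400,400),interpolation=cv2.INTER_CUBIC)
cv2.imwrite("pics/c3.png",np.hstack([a,b])[:,:,::-1])
```

```text
t 6.93 tcp [0.5372 0.0911 0.0785] R [[0.992, -0.124, 0.0], [-0.124, -0.992, -0.002], [0.0, 0.002, -1.0]] F [-1.  -4.6  6. ] w 0.0125 q [ 0.32  0.52 -0.68  1.9   0.42  0.86 -2.27]
```

View pics/c3.png

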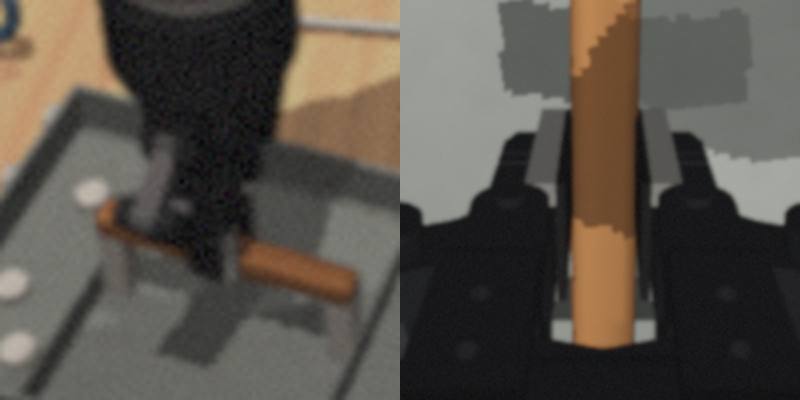

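The bar is now between the pads (12.5 mm wide, 42 N). Swinging the first half of the arc.

{"api": "move_arm", "payload": {
  "targets": [
    [0,-0.016,-0.031,0,0,0],
    [0,-0.019,-0.029,0,0,0],
    [0,-0.022,-0.027,0,0,0],
    [0,-0.024,-0.025,0,0,0],
    [0,-0.026,-0.023,0,0,0]
  ]
}}

```text
clock: 7.45
tool_pos: [0.5414, 0.1238, 0.1196]
orientation: [0.998, -0.062, 0.0, 0.001]
contact_force: [1.4, -3.7, -1.3]
grip_width: 0.0127
grip_force: 41.3
```

{"api": "move_arm", "payload": {
  "targets": [
    [0,-0.028,-0.02,0,0,0],
    [0,-0.03,-0.017,0,0,0],
    [0,-0.032,-0.014,0,0,0],
    [0,-0.033,-0.011,0,0,0],
    [0,-0.034,-0.008,0,0,0]
  ]
}}

```text
clock: 7.87
tool_pos: [0.5478, 0.1732, 0.1409]
orientation: [0.998, -0.061, 0.001, -0.001]
contact_force: [2.2, -1.4, 1.3]
grip_width: 0.0126
grip_force: 41.6
```

{"api": "move_arm", "payload": {
  "targets": [
    [0,-0.034,-0.005,0,0,0],
    [0,-0.035,-0.002,0,0,0],
    [0,-0.035,0.002,0,0,0],
    [0,-0.034,0.005,0,0,0],
    [0,-0.034,0.008,0,0,0]
  ]
}}

```text
clock: 8.28
tool_pos: [0.5541, 0.2238, 0.1369]
orientation: [0.998, -0.061, 0.001, -0.001]
contact_force: [6.0, -0.6, -4.0]
grip_width: 0.0126
grip_force: 40.9
```

{"api": "move_arm", "payload": {
  "targets": [
    [0,-0.033,0.011,0,0,0],
    [0,-0.032,0.014,0,0,0],
    [0,-0.03,0.017,0,0,0],
    [0,-0.028,0.02,0,0,0],
    [0,-0.026,0.023,0,0,0]
  ]
}}

```text
clock: 8.7
tool_pos: [0.5597, 0.267, 0.1103]
orientation: [0.998, -0.062, 0.0, 0.0]
contact_force: [7.7, -1.4, -6.0]
grip_width: 0.0128
grip_force: 40.8
```

{"api": "move_arm", "payload": {
  "targets": [
    [0,-0.024,0.025,0,0,0],
    [0,-0.022,0.027,0,0,0],
    [0,-0.019,0.029,0,0,0],
    [0,-0.01,0.018,0,0,0],
    [0,0,0,0,0,0]
  ]
}}

```text
clock: 9.12
tool_pos: [0.5625, 0.2886, 0.0794]
orientation: [0.998, -0.062, 0.0, 0.001]
contact_force: [7.5, -2.2, -4.6]
grip_width: 0.0129
grip_force: 40.8
```

Run:
```python
from h import *
s,r=st()
p=manip.get_image("side"); q=manip.get_image("top")
cv2.imwrite("pics/c4.png",np.hstack([p["pixels"][180:,100:500],q["pixels"][100:400,20:420]])[:,:,::-1]) if 0 else cv2.imwrite("pics/c4.png",np.hstack([p["pixels"][150:450,100:500],q["pixels"][100:400,0:400]])[:,:,::-1])
d=s["tool_pos"]-np.array([.5372,.0911,.0785]); print("y,z",d@[.123,.992,0],d[2])
```

```text
t 9.12 tcp [0.5625 0.2886 0.0794] R [[0.992, -0.123, 0.0], [-0.123, -0.992, -0.001], [0.0, 0.001, -1.0]] F [ 7.5 -2.2 -4.6] w 0.0129 q [-0.09  0.64 -0.6   1.68  0.42  0.95 -2.54]
y,z 0.19904521256280489 0.0008729984085594777
```

View pics/c4.png

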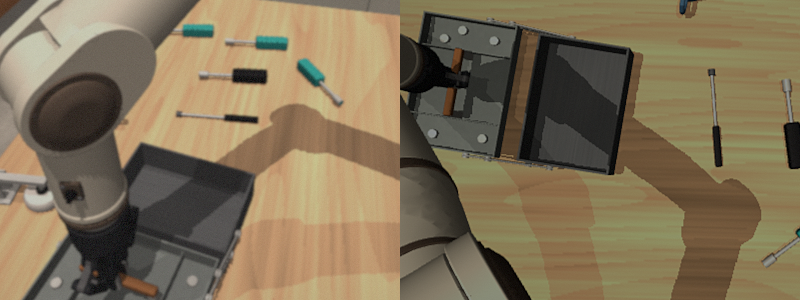

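The tray is fully open: the bar has moved 199 mm and the top view shows the bare compartment. Releasing, lifting and going to the driver.

{"api": "move_arm", "payload": {
  "targets": [
    [0,0,0,0,0,0],
    [0,0,0,0,0,0],
    [0,0,0,0,0,0],
    [0,0,0,0,0,0],
    [0,0,0,0,0,0]
  ],
  "grip": -1
}}

```text
clock: 9.63
tool_pos: [0.5606, 0.2895, 0.0819]
orientation: [0.998, -0.061, -0.0, -0.0]
contact_force: [-0.5, -0.0, 0.4]
grip_width: 0.0724
grip_force: 0.0
```

{"api": "move_arm", "payload": {
  "targets": [
    [0,0,0,0,0,0],
    [0,0,0,0,0,0],
    [0,0,-0.05,0,0,0],
    [0,0,-0.12,0,0,0],
    [0,0,-0.13,0,0,0]
  ]
}}

```text
clock: 10.05
tool_pos: [0.5597, 0.288, 0.1719]
orientation: [0.998, -0.061, -0.002, 0.001]
contact_force: [0.7, 1.2, 0.8]
grip_width: 0.0855
grip_force: 0.0
```

{"api": "move_arm", "payload": {
  "targets": [
    [0,0,-0.13,0,0,0],
    [-0.05,0,-0.11,0,0,0],
    [0,0.13,-0.04,0,0,0],
    [0,0.13,0,0,0,0],
    [0,0.13,0,0,0,0]
  ]
}}

```text
clock: 10.47
tool_pos: [0.5323, 0.175, 0.2589]
orientation: [0.998, -0.06, 0.002, -0.001]
contact_force: [0.4, -1.5, 0.2]
grip_width: 0.0856
grip_force: 0.0
```

{"api": "move_arm", "payload": {
  "targets": [
    [0,0.13,0,0,0,0],
    [0,0.13,0,0,0,0],
    [0,0.13,0,0,0,0],
    [0,0.13,0,0,0,0],
    [0,0.13,0,0,0,0]
  ]
}}

```text
clock: 10.88
tool_pos: [0.5078, -0.0204, 0.2575]
orientation: [0.998, -0.061, 0.001, 0.0]
contact_force: [0.8, 0.1, -0.4]
grip_width: 0.0856
grip_force: 0.0
```

{"api": "move_arm", "payload": {
  "targets": [
    [0,0.13,0,0,0,0],
    [0,0.13,0,0,0,0],
    [0,0.13,0,0,0,0],
    [0,0.13,0,0,0,0],
    [0,0.13,0,0,0,0]
  ]
}}

```text
clock: 11.3
tool_pos: [0.4839, -0.2141, 0.2576]
orientation: [0.998, -0.061, 0.001, 0.0]
contact_force: [0.4, 0.7, 0.3]
grip_width: 0.0855
grip_force: 0.0
```

{"api": "move_arm", "payload": {
  "targets": [
    [0,0.1,0,0,0,-0.18],
    [0,0.1,0,0,0,-0.19],
    [0,0.1,0,0,0,-0.19],
    [0,0,0,0,0,0]
  ]
}}

```text
clock: 11.63
tool_pos: [0.4797, -0.3099, 0.2569]
orientation: [0.997, 0.076, 0.0, 0.002]
contact_force: [-0.8, -1.0, -0.1]
grip_width: 0.0856
grip_force: 0.0
```

Run:
```python
from h import *
s,r=st(); 
d=r.inv().apply(np.array([.470,-.329,.1])-s["tool_pos"]); print("to above driver norm",np.round(d/.3,3), "yaw",r.as_euler("xyz"))
p=manip.get_image("wrist")
for o in manip.place_of("driver_mid",p): print(round(o["score"],2),np.round(o["point"]),np.round(at(p,o["point"],.015),4))
p=manip.get_image("top")
for o in manip.place_of("pickup_mid",p): print("pick",np.round(at(p,o["point"],.007),4))
```

```text
t 11.63 tcp [ 0.4797 -0.3099  0.2569] R [[0.988, 0.152, 0.001], [0.152, -0.988, -0.004], [0.0, 0.004, -1.0]] F [-0.8 -1.  -0.1] w 0.0856 q [ 0.89  0.3  -0.45  1.68  0.14  1.19 -1.01]
to above driver norm [-0.042  0.056  0.523] yaw [ 3.13792000e+00 -3.83480821e-05  1.53001043e-01]
0.89 [456. 260.] [ 0.4383 -0.4876  0.015 ]
0.68 [350. 327.] [ 0.3266 -0.3718  0.015 ]
0.58 [514.  74.] [ 0.6563 -0.4972  0.015 ]
pick [ 0.4912 -0.1704  0.007 ]
```

{"api": "move_arm", "payload": {
  "targets": [
    [-0.042,0.056,0.08,0,0,0],
    [0,0,0.13,0,0,0],
    [0,0,0.13,0,0,0],
    [0,0,0.13,0,0,0],
    [0,0,0.13,0,0,0]
  ]
}}

```text
clock: 12.25
tool_pos: [0.4725, -0.3191, 0.0756]
orientation: [0.997, 0.079, 0.001, 0.0]
contact_force: [0.2, -0.4, 0.9]
grip_width: 0.0854
grip_force: 0.0
```

{"api": "move_arm", "payload": {
  "targets": [
    [0,0,0.12,0,0,0],
    [0,0,0,0,0,0],
    [0,0,0,0,0,0]
  ]
}}

```text
clock: 12.5
tool_pos: [0.4708, -0.3181, 0.0392]
orientation: [0.997, 0.079, -0.001, -0.002]
contact_force: [-0.2, -0.3, 0.7]
grip_width: 0.0851
grip_force: 0.0
```

Run:
```python
from h import *
s,r=st(); 
p=manip.get_image("side"); q=manip.get_image("wrist")
K,Rm,t=cam(p)
for z in (.04,.067): 
    v=K@(Rm@np.r_[s["tool_pos"][:2],z]+t); print(z,v[:2]/v[2])
a=cv2.resize(p["pixels"][170:270,300:400],(400,400),interpolation=cv2.INTER_CUBIC)
b=cv2.resize(q["pixels"][80:,80:560],(400,333))
c=np.zeros((400,800,3),np.uint8); c[:,:400]=a; c[:333,400:]=b
cv2.imwrite("pics/c5.png",c[:,:,::-1])
```

```text
t 12.5 tcp [ 0.4708 -0.3181  0.0392] R [[0.987, 0.158, -0.003], [0.158, -0.987, 0.003], [-0.003, -0.004, -1.0]] F [-0.2 -0.3  0.7] w 0.0851 q [ 0.84  0.55 -0.38  1.87  0.28  0.77 -1.1 ]
0.04 [350.39869713 219.98093282]
0.067 [350.91135596 211.37781112]
```

View pics/c5.png

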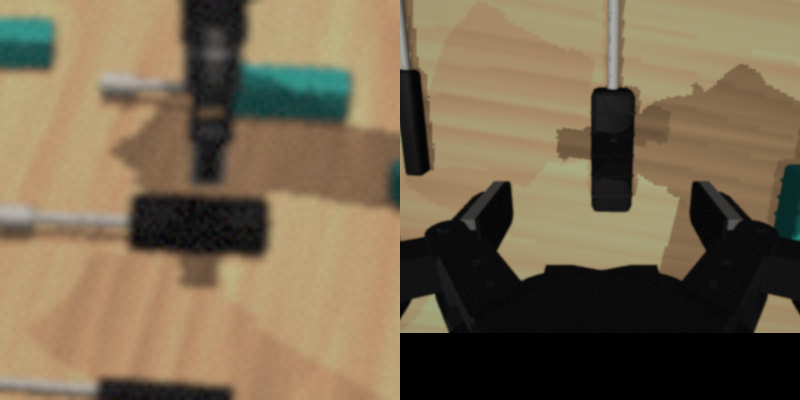

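The open fingers straddle the handle (wrist crop (612,150)) with a 10 mm sideways offset; correcting that and going down gently.

{"api": "move_arm", "payload": {
  "targets": [
    [-0.009,0.036,0.04,0,0,0],
    [0,0,0.05,0,0,0],
    [0,0,0.03,0,0,0],
    [0,0,0,0,0,0]
  ]
}}

```text
clock: 12.93
tool_pos: [0.471, -0.3318, 0.0048]
orientation: [0.997, 0.078, 0.0, 0.0]
contact_force: [0.2, 0.1, 0.2]
grip_width: 0.0856
grip_force: 0.0
```

{"api": "move_arm", "payload": {
  "targets": [
    [0,0,0.02,0,0,0],
    [0,0,0.02,0,0,0],
    [0,0,0.01,0,0,0],
    [0,0,0,0,0,0]
  ]
}}

```text
clock: 13.27
tool_pos: [0.4704, -0.3314, -0.0113]
orientation: [0.997, 0.078, -0.0, -0.0]
contact_force: [-0.3, -0.1, 0.6]
grip_width: 0.0855
grip_force: 0.0
```

{"api": "move_arm", "payload": {
  "targets": [
    [0,0,0.02,0,0,0],
    [0,0,0,0,0,0]
  ]
}}

```text
clock: 13.43
tool_pos: [0.4703, -0.3315, -0.0177]
orientation: [0.997, 0.078, -0.0, -0.0]
contact_force: [-1.8, 0.2, 0.1]
grip_width: 0.0853
grip_force: 0.0
```

{"api": "move_arm", "payload": {
  "targets": [
    [0,0,0,0,0,0],
    [0,0,0,0,0,0],
    [0,0,0,0,0,0],
    [0,0,0,0,0,0],
    [0,0,0,0,0,0]
  ],
  "grip": 1,
  "newtons": 40
}}

```text
clock: 13.85
tool_pos: [0.4709, -0.3319, -0.0165]
orientation: [0.997, 0.078, 0.0, 0.0]
contact_force: [-0.9, -0.3, 0.6]
grip_width: 0.0287
grip_force: 39.9
```

{"api": "move_arm", "payload": {
  "targets": [
    [0,0,0,0,0,0],
    [0,0,0,0,0,0],
    [0,0,0,0,0,0]
  ]
}}

```text
clock: 14.1
tool_pos: [0.4709, -0.3319, -0.0166]
orientation: [0.997, 0.078, 0.0, 0.0]
contact_force: [-0.3, -0.0, 4.7]
grip_width: 0.0288
grip_force: 40.3
```

{"api": "move_arm", "payload": {
  "targets": [
    [0,0,-0.05,0,0,0],
    [0,0,-0.12,0,0,0],
    [0,0,-0.13,0,0,0],
    [0,0,-0.13,0,0,0],
    [0,0,-0.12,0,0,0]
  ]
}}

```text
clock: 14.52
tool_pos: [0.4702, -0.3315, 0.1495]
orientation: [0.997, 0.078, -0.0, -0.0]
contact_force: [-0.2, -1.1, -1.6]
grip_width: 0.0284
grip_force: 39.8
```

{"api": "move_arm", "payload": {
  "targets": [
    [0,0,0,0,0,0.14],
    [0,0,0,0,0,0.14],
    [0,0,0,0,0,0.14],
    [0,0,0,0,0,0.14],
    [-0.02,-0.09,0,0,0,0]
  ]
}}

```text
clock: 14.93
tool_pos: [0.4669, -0.3101, 0.1477]
orientation: [0.998, -0.067, 0.0, 0.002]
contact_force: [0.9, -0.3, -1.0]
grip_width: 0.0286
grip_force: 39.8
```

{"api": "move_arm", "payload": {
  "targets": [
    [-0.015,-0.12,0,0,0,0],
    [-0.015,-0.12,0,0,0,0],
    [-0.015,-0.12,0,0,0,0],
    [-0.015,-0.12,0,0,0,0],
    [-0.015,-0.12,0,0,0,0]
  ]
}}

```text
clock: 15.35
tool_pos: [0.4669, -0.1212, 0.1476]
orientation: [0.998, -0.062, -0.0, 0.0]
contact_force: [0.5, 0.5, -1.4]
grip_width: 0.0287
grip_force: 39.8
```

{"api": "move_arm", "payload": {
  "targets": [
    [0,-0.12,0,0,0,0],
    [0,-0.12,0,0,0,0],
    [0,-0.12,0,0,0,0],
    [0,-0.12,0,0,0,0],
    [0,-0.12,0,0,0,0]
  ]
}}

```text
clock: 15.77
tool_pos: [0.4893, 0.0572, 0.1478]
orientation: [0.998, -0.062, -0.0, 0.0]
contact_force: [0.5, -1.0, -1.6]
grip_width: 0.0287
grip_force: 39.8
```

{"api": "move_arm", "payload": {
  "targets": [
    [0,-0.1,0,0,0,0],
    [0,0,0,0,0,0],
    [0,0,0,0,0,0]
  ]
}}

```text
clock: 16.02
tool_pos: [0.493, 0.0879, 0.1477]
orientation: [0.998, -0.059, -0.0, -0.0]
contact_force: [0.9, 0.2, -1.1]
grip_width: 0.0285
grip_force: 39.9
```

Run:
```python
from h import *
s,r=st(); d=r.inv().apply(np.array([.4953,.0977,-.011])-s["tool_pos"]); print(np.round(d/.3,3),r.as_euler("xyz"))
q=manip.get_image("wrist"); save(q,"w3")
for n in("top","side"):
    p=manip.get_image(n)
    for o in manip.place_of("driver_mid",p): print(n,round(o["score"],2),np.round(at(p,o["point"],s["tool_pos"][2]+.03),3))
```

```text
t 16.02 tcp [0.493  0.0879 0.1477] R [[0.993, -0.118, -0.001], [-0.118, -0.993, 0.001], [-0.001, -0.001, -1.0]] F [ 0.9  0.2 -1.1] w 0.0285 q [ 0.27  0.31 -0.58  1.96  0.21  0.93 -2.11]
[ 0.004 -0.033  0.529] [-3.14095782e+00  6.50286164e-04 -1.18361907e-01]
top 0.86 [ 0.434 -0.438  0.178]
top 0.83 [0.499 0.085 0.178]
top 0.83 [ 0.625 -0.45   0.178]
top 0.76 [ 0.333 -0.348  0.178]
side 0.92 [ 0.323 -0.169  0.178]
side 0.89 [ 0.422 -0.247  0.178]
side 0.74 [0.497 0.088 0.178]
```

View pics/w3.png

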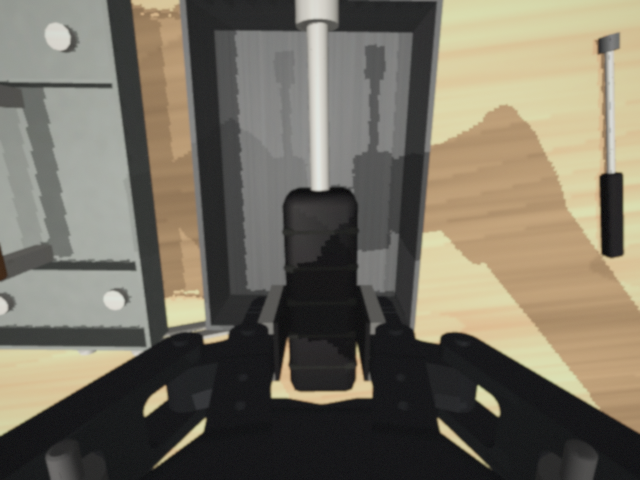

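The driver is held level at (320,290), lined up over the empty compartment. Lowering it.

{"api": "move_arm", "payload": {
  "targets": [
    [0,-0.033,0.05,0,0,0.01],
    [0,0,0.11,0,0,0],
    [0,0,0.11,0,0,0],
    [0,0,0.11,0,0,0],
    [0,0,0.07,0,0,0]
  ]
}}

```text
clock: 16.68
tool_pos: [0.4932, 0.0934, 0.0103]
orientation: [0.998, -0.065, -0.001, 0.001]
contact_force: [0.1, -0.9, -1.4]
grip_width: 0.0288
grip_force: 39.9
```

{"api": "move_arm", "payload": {
  "targets": [
    [0,0,0.04,0,0,0],
    [0,0,0.02,0,0,0],
    [0,0,0.01,0,0,0],
    [0,0,0,0,0,0],
    [0,0,0,0,0,0]
  ]
}}

```text
clock: 17.1
tool_pos: [0.4961, 0.0955, -0.0068]
orientation: [0.998, -0.064, 0.001, -0.0]
contact_force: [-0.4, 0.7, -2.0]
grip_width: 0.0285
grip_force: 39.9
```

{"api": "move_arm", "payload": {
  "targets": [
    [0,0,0.008,0,0,0],
    [0,0,0.007,0,0,0],
    [0,0,0,0,0,0]
  ]
}}

```text
clock: 17.35
tool_pos: [0.4952, 0.0953, -0.0121]
orientation: [0.998, -0.064, 0.0, 0.0]
contact_force: [-0.8, -0.4, -1.2]
grip_width: 0.0285
grip_force: 39.9
```

{"api": "move_arm", "payload": {
  "targets": [
    [0,0,0,0,0,0],
    [0,0,0,0,0,0],
    [0,0,0,0,0,0],
    [0,0,0,0,0,0],
    [0,0,0,0,0,0]
  ],
  "grip": -1
}}

```text
clock: 17.77
tool_pos: [0.4949, 0.0954, -0.0124]
orientation: [0.998, -0.064, 0.0, -0.0]
contact_force: [0.6, -0.3, 0.5]
grip_width: 0.0848
grip_force: 0.0
```

{"api": "move_arm", "payload": {
  "targets": [
    [0,0,0,0,0,0],
    [0,0,-0.04,0,0,0],
    [0,0,-0.1,0,0,0],
    [0,0,-0.12,0,0,0],
    [0,0,-0.12,0,0,0]
  ]
}}

```text
clock: 18.18
tool_pos: [0.4937, 0.0956, 0.1029]
orientation: [0.998, -0.064, -0.001, -0.0]
contact_force: [0.9, -0.5, 0.6]
grip_width: 0.0853
grip_force: 0.0
```

{"api": "move_arm", "payload": {
  "targets": [
    [0,0,-0.12,0,0,0],
    [0,0,-0.12,0,0,0],
    [0,0,-0.12,0,0,0],
    [0,0,0,0,0,0]
  ]
}}

```text
clock: 18.52
tool_pos: [0.4992, 0.097, 0.2176]
orientation: [0.998, -0.064, 0.006, -0.001]
contact_force: [2.0, 0.2, 0.7]
grip_width: 0.0853
grip_force: 0.0
```

Run:
```python
from h import *
s,r=st()
q=manip.get_image("wrist"); save(q,"w4")
for n,p in(("wrist",q),("top",manip.get_image("top"))):
    for l,z in(("driver_mid",.019),("tray_handle",.12),("pickup_mid",.007)):
        for o in manip.place_of(l,p): print(n,l,round(o["score"],2),np.round(at(p,o["point"],z),3))
d=r.inv().apply(np.array([.5612,.2890,.15])-s["tool_pos"]); print(np.round(d/.3,3),r.as_euler("xyz"))
```

```text
t 18.52 tcp [0.4992 0.097  0.2176] R [[0.992, -0.127, 0.013], [-0.127, -0.992, 0.001], [0.012, -0.003, -1.0]] F [2.  0.2 0.7] w 0.0853 q [ 0.29  0.23 -0.62  1.88  0.15  1.07 -2.08]
wrist driver_mid 0.75 [0.499 0.094 0.019]
wrist tray_handle 0.72 [0.564 0.29  0.12 ]
wrist pickup_mid 0.93 [ 0.495 -0.172  0.007]
wrist pickup_mid 0.15 [0.563 0.373 0.007]
top driver_mid 0.9 [ 0.657 -0.495  0.019]
top driver_mid 0.83 [ 0.437 -0.482  0.019]
top driver_mid 0.78 [ 0.319 -0.373  0.019]
top driver_mid 0.56 [0.499 0.092 0.019]
top pickup_mid 0.88 [ 0.495 -0.17   0.007]
[ 0.121 -0.66   0.229] [-3.13893079 -0.01239911 -0.1274831 ]
```

View pics/w4.png

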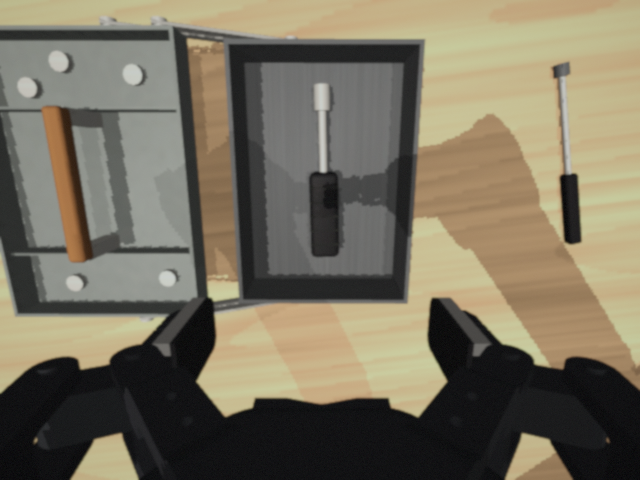

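The driver lies in the compartment at wrist pixel (324,215), and the tray rests open with its grip at (66,183). Moving to the tray grip.

{"api": "move_arm", "payload": {
  "targets": [
    [0.02,-0.11,0,0,0.02,-0.02],
    [0.02,-0.11,0,0,0,0],
    [0.02,-0.11,0,0,0,0],
    [0.02,-0.11,0,0,0,0],
    [0.02,-0.11,0,0,0,0]
  ]
}}

```text
clock: 19.33
tool_pos: [0.5441, 0.2568, 0.2086]
orientation: [0.998, -0.059, 0.004, 0.001]
contact_force: [0.5, -1.2, 1.1]
grip_width: 0.0854
grip_force: 0.0
```

{"api": "move_arm", "payload": {
  "targets": [
    [0.02,-0.11,0,0,0,0],
    [0,0,0,0,0,0],
    [0,0,0,0,0,0]
  ]
}}

```text
clock: 19.58
tool_pos: [0.5527, 0.2904, 0.2082]
orientation: [0.998, -0.057, 0.003, -0.0]
contact_force: [-0.5, 0.9, -0.1]
grip_width: 0.0854
grip_force: 0.0
```

Run:
```python
from h import *
s,r=st()
d=r.inv().apply(np.array([.5612,.2895,.0790])-s["tool_pos"]); print(np.round(d/.3,3),r.as_euler("xyz"))
```

```text
t 19.58 tcp [0.5527 0.2904 0.2082] R [[0.994, -0.114, 0.007], [-0.114, -0.994, -0.0], [0.007, -0.0, -1.0]] F [-0.5  0.9 -0.1] w 0.0854 q [-0.06  0.48 -0.64  1.6   0.31  1.16 -2.45]
[0.025 0.    0.431] [-3.14112538 -0.0068654  -0.11375728]
```

{"api": "move_arm", "payload": {
  "targets": [
    [0.02,0,0.08,0,0.012,0],
    [0,0,0.11,0,0,0],
    [0,0,0.11,0,0,0],
    [0,0,0.08,0,0,0],
    [0,0,0.05,0,0,0]
  ]
}}

```text
clock: 20.0
tool_pos: [0.56, 0.283, 0.0768]
orientation: [0.998, -0.06, 0.006, 0.003]
contact_force: [0.0, 0.0, -0.5]
grip_width: 0.0855
grip_force: 0.0
```

{"api": "move_arm", "payload": {
  "targets": [
    [0,0,0,0,0,0],
    [0,0,0,0,0,0]
  ]
}}

```text
clock: 20.17
tool_pos: [0.5613, 0.2849, 0.0798]
orientation: [0.998, -0.06, 0.007, 0.002]
contact_force: [-0.9, 0.7, 0.5]
grip_width: 0.0857
grip_force: 0.0
```

{"api": "move_arm", "payload": {
  "targets": [
    [0,0,0,0,0,0],
    [0,0,0,0,0,0],
    [0,0,0,0,0,0],
    [0,0,0,0,0,0],
    [0,0,0,0,0,0]
  ],
  "grip": 1,
  "newtons": 40
}}

```text
clock: 20.58
tool_pos: [0.5625, 0.2869, 0.0818]
orientation: [0.998, -0.059, 0.009, 0.0]
contact_force: [-0.5, 0.2, -0.1]
grip_width: 0.0255
grip_force: 0.0
```

{"api": "move_arm", "payload": {
  "targets": [
    [0,0,0,0,0,0],
    [0,0,0,0,0,0],
    [0,0,0,0,0,0],
    [0,0,0,0,0,0],
    [0,0,0,0,0,0]
  ]
}}

```text
clock: 21.0
tool_pos: [0.5626, 0.289, 0.0818]
orientation: [0.998, -0.059, 0.009, -0.001]
contact_force: [1.7, 5.1, 1.6]
grip_width: 0.0125
grip_force: 42.2
```

Run:
```python
from h import *
s,r=st(); d=np.array([.5372,.0921,0])-s["tool_pos"]; print(np.round(r.inv().apply(d)/.3,3), np.hypot(*d[:2]))
```

```text
t 21.0 tcp [0.5626 0.289  0.0818] R [[0.993, -0.117, 0.018], [-0.117, -0.993, 0.001], [0.018, -0.003, -1.0]] F [1.7 5.1 1.6] w 0.0125 q [-0.12  0.61 -0.55  1.7   0.39  0.93 -2.52]
[-0.012  0.662  0.27 ] 0.19848871425328793
```

Gripped again. Swinging back along the arc.

{"api": "move_arm", "payload": {
  "targets": [
    [0,0.016,-0.031,0,0,0],
    [0,0.019,-0.029,0,0,0],
    [0,0.022,-0.027,0,0,0],
    [0,0.024,-0.025,0,0,0],
    [0,0.026,-0.023,0,0,0]
  ]
}}

```text
clock: 21.42
tool_pos: [0.5584, 0.2567, 0.1226]
orientation: [0.998, -0.059, 0.009, -0.001]
contact_force: [2.2, 4.6, 1.0]
grip_width: 0.0123
grip_force: 42.0
```

{"api": "move_arm", "payload": {
  "targets": [
    [0,0.028,-0.02,0,0,0],
    [0,0.03,-0.017,0,0,0],
    [0,0.032,-0.014,0,0,0],
    [0,0.033,-0.011,0,0,0],
    [0,0.034,-0.008,0,0,0]
  ]
}}

```text
clock: 21.83
tool_pos: [0.5522, 0.208, 0.1438]
orientation: [0.998, -0.059, 0.009, 0.0]
contact_force: [0.5, 2.6, 5.7]
grip_width: 0.0128
grip_force: 42.7
```

Run:
```python
from h import *
s,r=st(); d=s["tool_pos"]-np.array([.5372,.0921,.0805]); y=d@[.123,.992,0]; a=np.cos(.436)-y/.11; th=np.arccos(a)
print("q",th-.436,"z expected",.11*(np.sin(th)-np.sin(.436)),"z",d[2],"x",d@[.992,-.123,0])
```

```text
t 21.83 tcp [0.5522 0.208  0.1438] R [[0.993, -0.118, 0.017], [-0.118, -0.993, -0.001], [0.017, -0.001, -1.0]] F [0.5 2.6 5.7] w 0.0128 q [ 0.04  0.47 -0.59  1.76  0.31  0.99 -2.36]
q 1.2909026479468517 z expected 0.0622075378815674 z 0.06334217743059493 x 0.0005803274828505632
```

{"api": "move_arm", "payload": {
  "targets": [
    [0,0.034,-0.005,0,0,0],
    [0,0.035,-0.002,0,0,0],
    [0,0.035,0.002,0,0,0],
    [0,0.034,0.005,0,0,0],
    [0,0.034,0.008,0,0,0]
  ]
}}

```text
clock: 22.25
tool_pos: [0.545, 0.1541, 0.1394]
orientation: [0.998, -0.06, 0.007, 0.002]
contact_force: [1.6, -1.2, -1.8]
grip_width: 0.0123
grip_force: 41.8
```

{"api": "move_arm", "payload": {
  "targets": [
    [0,0.033,0.011,0,0,0],
    [0,0.032,0.014,0,0,0],
    [0,0.03,0.017,0,0,0],
    [0,0.028,0.02,0,0,0],
    [0,0.026,0.023,0,0,0]
  ]
}}

```text
clock: 22.67
tool_pos: [0.5396, 0.1124, 0.113]
orientation: [0.998, -0.059, 0.007, 0.0]
contact_force: [1.3, 3.3, -8.4]
grip_width: 0.0126
grip_force: 41.1
```

{"api": "move_arm", "payload": {
  "targets": [
    [0,0.024,0.025,0,0,0],
    [0,0.022,0.027,0,0,0],
    [0,0.019,0.029,0,0,0],
    [0,0.008,0.016,0,0,0],
    [0,0,0,0,0,0]
  ]
}}

```text
clock: 23.08
tool_pos: [0.537, 0.0916, 0.0832]
orientation: [0.998, -0.059, 0.006, -0.0]
contact_force: [-1.0, 4.9, -6.8]
grip_width: 0.0125
grip_force: 41.3
```

Run:
```python
from h import *
s,r=st(); d=s["tool_pos"]-np.array([.5372,.0921,.0805]); print("y",d@[.123,.992,0],"z",d[2])
```

```text
t 23.08 tcp [0.537  0.0916 0.0832] R [[0.993, -0.117, 0.013], [-0.117, -0.993, -0.0], [0.013, -0.001, -1.0]] F [-1.   4.9 -6.8] w 0.0125 q [ 0.22  0.47 -0.55  1.92  0.33  0.83 -2.19]
y -0.0005237350208514271 z 0.00273211407566519
```

{"api": "move_arm", "payload": {
  "targets": [
    [0,0.002,0.006,0,0,0],
    [0,0.002,0.006,0,0,0],
    [0,0,0,0,0,0],
    [0,0,0,0,0,0]
  ]
}}

```text
clock: 23.42
tool_pos: [0.537, 0.091, 0.0818]
orientation: [0.998, -0.058, 0.007, 0.0]
contact_force: [-5.2, 5.3, 0.9]
grip_width: 0.0123
grip_force: 42.3
```

{"api": "move_arm", "payload": {
  "targets": [
    [0,0,0.005,0,0,0],
    [0,0,0,0,0,0],
    [0,0,0,0,0,0]
  ]
}}

```text
clock: 23.67
tool_pos: [0.5371, 0.091, 0.0816]
orientation: [0.998, -0.058, 0.007, 0.001]
contact_force: [-9.2, 3.6, 12.3]
grip_width: 0.0118
grip_force: 43.6
```

Seated: the upward reaction rose while the height stayed put. Releasing and lifting clear.

{"api": "move_arm", "payload": {
  "targets": [
    [0,0,0,0,0,0],
    [0,0,0,0,0,0],
    [0,0,0,0,0,0],
    [0,0,0,0,0,0],
    [0,0,0,0,0,0]
  ],
  "grip": -1
}}

```text
clock: 24.08
tool_pos: [0.5391, 0.0889, 0.0803]
orientation: [0.998, -0.059, 0.008, 0.001]
contact_force: [0.1, 0.8, -0.9]
grip_width: 0.0722
grip_force: 0.0
```

{"api": "move_arm", "payload": {
  "targets": [
    [0,0,0,0,0,0],
    [0,0,0,0,0,0],
    [0,0,-0.04,0,0,0],
    [0,0,-0.1,0,0,0],
    [0,0,-0.12,0,0,0]
  ]
}}

```text
clock: 24.5
tool_pos: [0.5353, 0.0894, 0.1577]
orientation: [0.998, -0.059, 0.005, 0.001]
contact_force: [0.1, -0.4, 0.2]
grip_width: 0.0852
grip_force: 0.0
```

{"api": "move_arm", "payload": {
  "targets": [
    [0,0,-0.12,0,0,0],
    [0,0,-0.12,0,0,0],
    [-0.05,0,-0.05,0,0,0],
    [0,0,0,0,0,0],
    [0,0,0,0,0,0]
  ]
}}

```text
clock: 24.92
tool_pos: [0.5215, 0.0918, 0.2468]
orientation: [0.998, -0.059, 0.01, 0.001]
contact_force: [0.2, -0.1, -0.4]
grip_width: 0.0851
grip_force: 0.0
```

Run:
```python
from h import *
st()
p=manip.get_image("wrist")
for l,z in(("tray_handle",.12),("pickup_mid",.007)):
    for o in manip.place_of(l,p): print(l,round(o["score"],2),np.round(at(p,o["point"],z),3))
q=manip.get_image("side")
for o in manip.place_of("tray_handle",q): print("side",round(o["score"],2),o["point"],np.round(at(q,o["point"],.12),3))
```

```text
t 24.92 tcp [0.5215 0.0918 0.2468] R [[0.993, -0.117, 0.019], [-0.117, -0.993, -0.003], [0.019, 0.0, -1.0]] F [ 0.2 -0.1 -0.4] w 0.0851 q [ 0.31  0.24 -0.63  1.8   0.16  1.13 -2.06]
tray_handle 0.8 [0.536 0.093 0.12 ]
pickup_mid 0.67 [ 0.496 -0.174  0.007]
side 0.7 [276.8, 324.2] [0.534 0.095 0.12 ]
```

The grip is back at its shut position, the pickup tool hasn't moved, and the robot is clear of everything.

```bash
python3 -c "
from workcell import manip
print(manip.job_done())"
```

```text
the job is handed in; nothing more can be done
None
```

The job is handed in, with no verdict returned: the tray was swung open, the nut driver laid in the compartment, and the tray swung back and lowered until it seated, with the pickup tool left where it lay.

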